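Free a clamp nut of unknown thread hand on a bench arbor

ROBOT

A 6-joint arm with a two-finger parallel gripper is mounted at the origin on a cart in front of the work surface, level with it; the furniture and walls round the work are solid. World frame = base frame: x ahead of the robot, y to its left, z up, the work surface at z = 0. Lengths are in m, angles in rad, forces in N, time in s.
With the tool pointing down it reaches from about 0.225 to 0.725 m from the base axis. Payload 3.1 kg.
Tool frame: the origin (TCP) lies midway between the tips of the shut fingers; the grasp point (between the pads) lies 19 mm behind it; z points along the fingers, y is the line along which they close (so a half turn about z gives the same grasp; the last joint's range is limited). The gripper opens to 85 mm and grips with 20 to 120 N. Pads are 22 mm wide; open, the fingers measure 114 mm over their backs; the gripper's body (76 mm by 85 mm) begins 54 mm behind the grasp point. The pads swing forward as they close: fully open they stand 13 mm farther back than shut.
Start: joints at [1.212, 0.048, 0.099, 1.622, 0, 1.443], TCP at [0.12, 0.511, 0.231] pointing down, gripper open.
Joint ranges: [-2.91, 2.91], [-0.99, 1.94], [-1.21, 1.42], [-2.12, 2.29], [-1.49, 1.47], [-3.14, 3.14]. Speed limits (rad/s): [2.79, 2.79, 3.14, 3.14, 3.14, 3.14].

INTERFACE

Orientations are given as a unit quaternion [w, x, y, z].
In Python, from rig import env gives the robot as it stands.
- The arm moves only by the tool apply_moves, never from a script. Its argument "motion" is text: rows parted by semicolons, each of 7 numbers parted by spaces: the shift along the world's x, y, z normalised to -1 to 1, where 1 is 0.4 m, then the turn, a rotation vector about the world's x, y, z normalised to -1 to 1, where 1 is 120 degrees, then the gripper command: -1 is fully open, 1 is shut, values between are in proportion. A call has 1 to 20 rows; each row is the pose to reach, as a shift and turn from the pose commanded when the call began; what a row does not reach only later rows make up. A row lasts 1/8 s, in which the tool goes at most 62.5 mm and 10.7 degrees, less where a joint would pass 70% of its speed; a pose out of reach is approached as far as the arm can. A call with a number of a shift or a turn outside -1 to 1 is refused whole. A call with a gripper value outside its range is refused whole. The fingers move at their own pace and stop on an object; the grip force is fixed at half the most. Time passes only in rows, so rows that repeat a pose let the fingers close. It gives the time, the measured TCP pose, the force, the opening and the grip force at its end, in the units of the state.
- env.observe(): the state, without advancing time (a new reading comes with each control period).
- env.get_image(name): name is "scene" or "side" or "wrist"; returns a dict with "img" (480x640x3 uint8, blue, green, red), "fx", "fy", "cx", "cy" (pixels), "dist" ([k1, k2, p1, p2, k3] as OpenCV has them; the pictures are not rectified), "rvec" (rotation vector, rad) and "tvec" (3), from world to camera coordinates, as OpenCV has them; the wrist camera has in their place "tool_from_camera" (4x4, takes a point from camera to tool coordinates, whose origin is the TCP and whose axes are the flange's). Camera axes: x right, y down, z forward; pixel columns grow to the right and rows downward; lengths in m; the calibration is good to about 2 mm. A picture is of the moment at which its call begins: read the wrist's pose just before it. There is no depth.
- env.job_done(): hands the job in; it is judged then, once.
The state is a dict: "time": time; "joint_positions": joint angles; "qvel": joint speeds; "effort": joint torques, N m; "eef_pos": TCP position; "tool_rot": TCP orientation; "contact_force": force on the tool from outside, world axes, zero at the start; "moment": the same for the moment, N m; "width": finger opening in m; "grasp_force": force on a finger pad.
Only numpy, scipy, OpenCV 4.12 (cv2) and the standard library are available. Lean on these libraries where they do the work, as an engineer would, in place of code of your own. Each camera call takes 0.05 s, during which the arm holds its last target. There are 200 camera calls.

TASK

The wheel on the green bench arbor has to come off, but nobody knows whether its clamp nut has a right-hand or a left-hand thread. Try the red T-bar gently one way and, if the nut stays tight, the other way; loosen the nut by about a quarter turn without ever forcing it hard against the tight direction, then draw the keeper plate out by its yellow knob until it stops, and leave the arbor like that. Do not disturb the other things on the bench.

Things in the scene. Friction and masses are not known exactly. Their poses are not given: they have to be found in the camera images.
- arbor: Bench arbor, bolted down: green base 150x150x30 mm, grey wheel 94 mm wide (top 50 mm up), steel keeper plate on it (top 55 mm up), then the brass nut and red T-bar on a vertical axis through the middle. Origin: centre of the underside, z up; the keeper draws out along -y (roughly to the robot's right). Dark guide cheeks, 56 mm high, stand 66 mm out on -y. Place and heading vary; it stays fixed.
- bar_mid (a point): Middle of the red T-bar, on the nut's axis, 106 mm above the bench. The bar is 90 mm long (point's x axis), 10 mm wide (y), 12 mm high, on a springy round stem 9 mm thick, free for 27 mm under the bar. Take it from above across its width, or push its ends. At the start it lies along the arbor's x axis.
- nut (a joint): Angle of the clamp nut, rad, 0 at the start, positive counterclockwise from above. One way it is tight and will not turn (under 0.04 rad); the other way it turns with a steady drag of about 0.35 N m, no end stop within 2.5 rad. Which way is which varies from start to start and cannot be seen. The keeper stays locked until the nut is about 0.8 rad loose.
- bar (a joint): Wind-up of the springy T-bar against the nut, rad, 0 at rest, positive counterclockwise: the torque on the bar divided by 4.0 N m/rad. The drag in the free direction winds it up by about 0.09; more than 0.22 either way (0.9 N m) is forcing the nut.
- nut_top (a point): Centre of the top face of the brass hexagon nut (27 mm over its corners, 14 mm high), 73 mm above the bench, on the axis; turns with the nut. A white mark on the nut's steel flange shows its turning.
- keeper_knob (a point): Middle of the grip of the keeper's yellow knob: upright post 12 mm across, from 55 to 87 mm above the bench, 75 mm up at this point, 90 mm from the nut's axis on the arbor's -y side. Pull it level along the arbor's -y axis; drag about 2.5 N.
- keeper (a joint): How far the keeper plate is drawn out, m: 0 fully in, 0.050 at its outer stop.
- stone_tray: Black divided tray, 68x100x16 mm, loose; origin under its centre. To be left alone.
- masking_tape: Roll of masking tape lying flat, 78 mm across, 19 mm high, loose; origin under its centre. To be left alone.
- tweezers_2: Black tweezers lying flat along y, 14x157x9 mm, loose; origin under the centre. To be left alone.
- stone_holder: Hand-held stone holder with black handle, 63x157x22 mm, lying, loose; origin under its centre. To be left alone.
- glue: White bottle with orange nozzle, 30 mm across, 93 mm high, standing, loose; origin under its centre. To be left alone.
- dop_case: Grey closed case, 97x140x50 mm, loose; origin under its centre. To be left alone.

How it is judged:
On the way, in this order (a step that is already met when the one before it is completed fails the run):
1. the nut is turned loose by at least 1.2 rad while the keeper is still in (less than 10 mm out) ((value of joint nut above 1.2 rad or value of joint nut below -1.2 rad) and value of joint keeper below 0.01 m), for 0.2 s.
2. the keeper is drawn out by at least 45 mm (value of joint keeper above 0.045 m), for 0.2 s.
At the end, for the whole second after the job is handed in: The nut is loose by at least 1.2 rad from its start, the keeper is drawn out by at least 45 mm of its 50, and the T-bar is unstrained (wind-up within 0.05 rad) ((value of joint nut above 1.2 rad or value of joint nut below -1.2 rad) and value of joint keeper above 0.045 m and value of joint bar between -0.05 and 0.05 rad); the robot touches nothing.
It fails at once if the T-bar is wound up by more than 0.22 rad (0.9 N m), so the nut is forced (value of joint bar above 0.22 rad or value of joint bar below -0.22 rad).
It fails at once if a bystander is moved by more than 20 mm (distance of any of stone_tray, masking_tape, tweezers_2, stone_holder, glue, dop_case from where it was at the start of the episode above 0.02 m).
It fails at once if the glue bottle is tipped by more than 0.5 rad (angle between glue's own z axis and vertical above 0.5 rad).
It also fails if it takes over 64 s, if anything falls off the work surface, if the arm or the gripper's body presses on something with over 40 N, if the wrist force passes 120 N, or if a joint passes its speed limit or range.

## Working session

There is one attempt and no reset: what is moved stays moved. The work goes in short steps, Python scripts to look and compute and a tool call to move; the robot and the scene stay as the last step left them, time stands still between calls to the robot, and variables do not carry over. Pictures are saved under pics/ and viewed, at most 10 in all, crops included, and the job is handed in when it is done.

Besides the shell and the picture viewer there is one more tool, called after "Call:" as name(argument=value, ...) on one line, values as JSON. apply_moves: Moves the arm, as the interface text tells. Scaled input: -1 to 1 covers 0.4 m each way for a shift and 120 degrees each way for a turn. Its arguments: {"type":"object","properties":{"motion":{"type":"string"}},"required":["motion"]}

```bash
mkdir -p pics; cat > h.py <<'E'
import numpy as np, cv2
from rig import env
from scipy.spatial.transform import Rotation as R
def cam(name):
    s=env.observe(); d=env.get_image(name); K=np.array([[d['fx'],0,d['cx']],[0,d['fy'],d['cy']],[0,0,1]])
    if name=='wrist':
        q=s['tool_rot']; T=np.eye(4); T[:3,:3]=R.from_quat([q[1],q[2],q[3],q[0]]).as_matrix(); T[:3,3]=s['eef_pos']
        M=T@np.array(d['tool_from_camera']); Rc,o=M[:3,:3],M[:3,3]
    else:
        Rw=cv2.Rodrigues(np.array(d['rvec'],float))[0]; Rc=Rw.T; o=-Rc@np.array(d['tvec'],float).ravel()
    return d['img'],K,np.array(d['dist'],float),Rc,o
def ray(c,px):
    _,K,D,Rc,o=c; p=cv2.undistortPoints(np.array(px,float).reshape(-1,1,2),K,D).reshape(-1,2)
    return np.c_[p,np.ones(len(p))]@Rc.T,o
def onz(c,px,z):
    v,o=ray(c,px); return o+v*((z-o[2])/v[:,2:])
def mask(img,lo,hi):
    return cv2.inRange(cv2.cvtColor(img,cv2.COLOR_BGR2HSV),lo,hi)
E
python3 - <<'E'
from h import *
ims=[]
for n in('scene','side'):
    c=cam(n); cv2.imwrite(f'pics/{n}0.png',c[0]); print(n,c[4])
print(env.observe())
E
```

```text
scene [-0.48612143 -0.58729746  0.95126289]
side [ 0.59973922 -0.91514699  0.94893415]
{'time': 0.1, 'joint_positions': array([1.21217036e+00, 4.86799423e-02, 9.77092300e-02, 1.62199429e+00,
       1.57254591e-05, 1.44299291e+00]), 'qvel': array([ 2.03343264e-03, -1.05994174e-03,  3.35103391e-03,  7.43983838e-05,
       -2.06479271e-04,  8.79019023e-04]), 'effort': array([ 2.14547515e-03, -3.39850509e+01,  3.20936215e+01,  1.58476346e-02,
       -1.53035517e-04, -2.31803931e-06]), 'eef_pos': array([0.11991797, 0.51054101, 0.23020982]), 'tool_rot': array([-2.68766344e-04,  1.15155177e-01,  9.93346923e-01, -1.05053302e-03]), 'contact_force': array([0.43675712, 0.7307759 , 0.30475471]), 'moment': array([-0.01752097,  0.03465335, -0.02319983]), 'grasp_force': 0.0, 'width': 0.08539914958234897}
```

View pics/scene0.png

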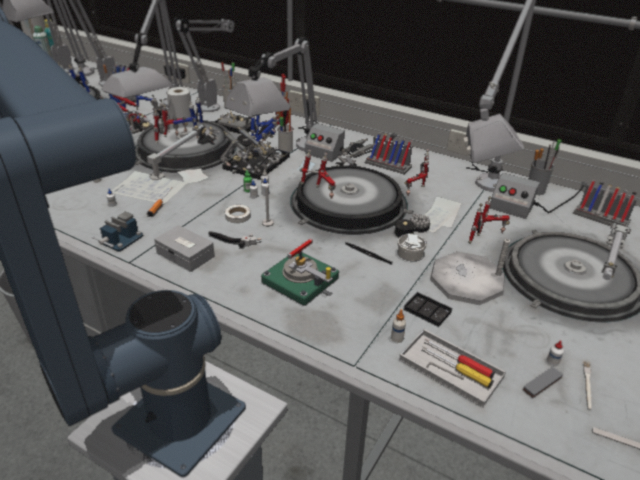

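View pics/side0.png

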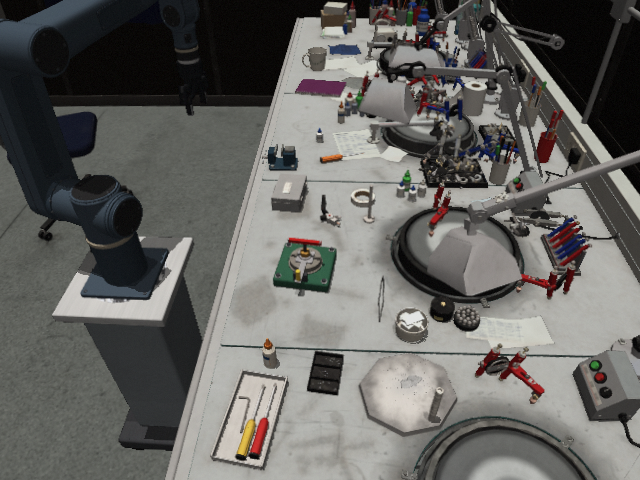

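The scene view shows the arbor at about (300,275), with the red bar at (300,247) and the yellow knob at (328,270). In the side view the arbor is at (305,265) and the bar at (305,242).

```bash
python3 - <<'E'
from h import *
roi={'scene':(255,235,345,305),'side':(265,230,345,298)}
for n in roi:
    c=cam(n); x0,y0,x1,y1=roi[n]; im=c[0][y0:y1,x0:x1]
    r=mask(im,(0,150,90),(6,255,255))|mask(im,(174,150,90),(180,255,255)); g=mask(im,(60,90,30),(90,255,255))
    for nm,m,z in(('red',r,.109),('green',g,.03)):
        k,l,st,ce=cv2.connectedComponentsWithStats(m); i=1+st[1:,4].argmax(); p=np.argwhere(l==i)[:,::-1]+[x0,y0]
        box=cv2.boxPoints(cv2.minAreaRect(p.astype(np.float32))); w=onz(c,box,z); print(n,nm,len(p),w[:,:2].round(3).tolist(),w.mean(0).round(3))
        if nm=='red':
            q=onz(c,p.astype(float),z)[:,:2]; u,s,v=np.linalg.svd(q-q.mean(0)); print('mean',q.mean(0),'dir',v[0])
        else:
            h=cv2.approxPolyDP(cv2.convexHull(p.astype(np.int32)),4,True); print(onz(c,h.reshape(-1,2).astype(float),z)[:,:2].round(3).tolist())
E
```

```text
scene red 75 [[0.47, 0.042], [0.543, 0.033], [0.535, 0.022], [0.463, 0.032]] [0.503 0.032 0.109]
mean [0.50238376 0.03246051] dir [-0.99244192  0.12271525]
scene green 684 [[0.42, 0.1], [0.536, 0.119], [0.481, -0.044], [0.376, -0.053]] [0.453 0.031 0.03 ]
[[0.481, -0.043], [0.401, -0.039], [0.431, 0.102], [0.528, 0.095]]
side red 80 [[0.457, 0.033], [0.456, 0.043], [0.534, 0.034], [0.534, 0.023]] [0.495 0.033 0.109]
mean [0.49556169 0.03299372] dir [ 0.99193964 -0.12671128]
side green 1258 [[0.418, -0.055], [0.412, 0.114], [0.579, 0.09], [0.57, -0.073]] [0.494 0.019 0.03 ]
[[0.577, 0.081], [0.559, -0.068], [0.422, -0.053], [0.435, 0.096]]
```

Call:
apply_moves(motion="0.79 -1 0 0 0 0.05 -1;0.79 -1 0 0 0 0.05 -1;0.79 -1 0 0 0 0.05 -1;0.79 -1 0 0 0 0.05 -1;0.79 -1 0 0 0 0.05 -1;0.79 -1 0 0 0 0.05 -1;0.79 -1 0 0 0 0.05 -1;0.79 -1 0 0 0 0.05 -1;0.79 -1 0 0 0 0.05 -1;0.79 -1 0 0 0 0.05 -1")

```text
time: 1.45
eef_pos: [0.4359, 0.1108, 0.231]
tool_rot: [-0.001, 0.064, 0.998, 0.0]
contact_force: [-0.8, 1.0, -0.2]
width: 0.0858
grasp_force: 0.0
```

Call:
apply_moves(motion="0.155 -0.195 0 0 0 0 -1;0.155 -0.195 0 0 0 0 -1;0.155 -0.195 0 0 0 0 -1;0.155 -0.195 0 0 0 0 -1")

```text
time: 1.95
eef_pos: [0.4972, 0.0348, 0.2314]
tool_rot: [-0.0, 0.062, 0.998, 0.0]
contact_force: [-0.0, 0.0, -0.1]
width: 0.0851
grasp_force: 0.0
```

```bash
cat > w.py <<'E'
from h import *
import sys
c=cam('wrist'); im=c[0]; cv2.imwrite(f'pics/{sys.argv[1]}.png',im)
r=mask(im,(0,150,70),(8,255,255))|mask(im,(172,150,70),(180,255,255)); y=mask(im,(20,130,90),(35,255,255))
for nm,m,z in(('red',r,.112),('yel',y,.087)):
    k,l,st,ce=cv2.connectedComponentsWithStats(m)
    for i in [j for j in range(1,k) if st[j,4]>150]:
        p=np.argwhere(l==i)[:,::-1].astype(np.float32); rc=cv2.minAreaRect(p)
        w=onz(c,cv2.boxPoints(rc),z)[:,:2]; e=max(w[1]-w[0],w[2]-w[1],key=np.linalg.norm)
        print(nm,st[i],w.mean(0).round(4),'yaw',np.degrees(np.arctan2(e[1],e[0])).round(1),np.linalg.norm(w[1]-w[0]).round(3),np.linalg.norm(w[2]-w[1]).round(3))
s=env.observe(); print(s['time'],s['eef_pos'],s['tool_rot'],s['contact_force'],s['moment'],s['joint_positions'])
E
python3 w.py w1
```

```text
red [ 312  176   14  118 1497] [0.4988 0.0338] yaw -6.9 0.008 0.079
yel [187 220  16  16 186] [ 0.4884 -0.0548] yaw 125.7 0.011 0.01
2.0 [0.49720461 0.03486793 0.23153236] [-2.34254060e-04  6.17604932e-02  9.98090919e-01  3.22623988e-04] [-0.09634138  0.60299183  0.13650984] [0.01918676 0.03724345 0.02292855] [-6.50265722e-02 -2.06213581e-02  3.02918702e-02  1.62218014e+00
  6.43732856e-04  5.85729332e-02]
```

View pics/w1.png

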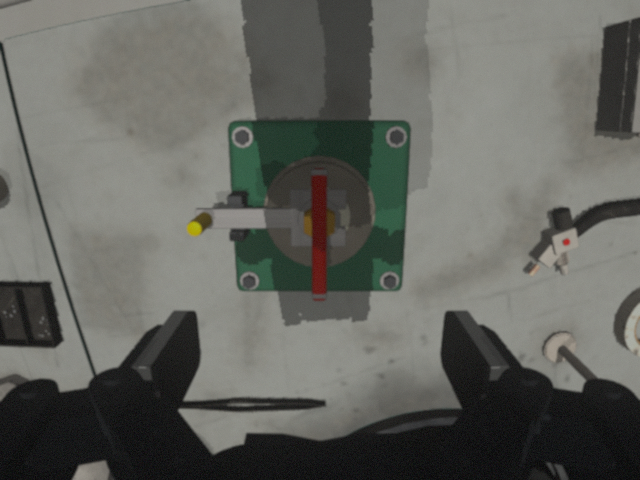

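The wrist view shows the bar upright in the picture at (319,235), the knob at (195,228) and free space all round. I'll go down and grip the bar.

Call:
apply_moves(motion="0.004 -0.0025 -0.1 0 0 0 -1;0.004 -0.0025 -0.2 0 0 0 -1;0.004 -0.0025 -0.3 0 0 0 -1;0.004 -0.0025 -0.352 0 0 0 -1;0.004 -0.0025 -0.352 0 0 0 -1;0.004 -0.0025 -0.352 0 0 0 -1")

```text
time: 2.75
eef_pos: [0.5002, 0.0329, 0.0919]
tool_rot: [0.001, 0.062, 0.998, 0.0]
contact_force: [0.5, 0.2, 1.1]
width: 0.0853
grasp_force: 0.0
```

```bash
cat > s.py <<'E'
from h import *
s=env.observe(); q=s['tool_rot']; print(s['time'],s['eef_pos'].round(4),'yawdir',np.degrees(2*np.arctan2(q[2],q[1])-np.pi/2).round(2),s['contact_force'].round(2),s['moment'].round(3),s['width'],s['grasp_force'],s['joint_positions'].round(2))
E
python3 s.py
```

```text
2.75 [0.5002 0.0329 0.0919] yawdir 82.86 [0.48 0.25 1.14] [-0.057 -0.001 -0.02 ] 0.08531719095460732 0.0 [-0.07 -0.   -0.23  1.34  0.    0.06]
```

Call:
apply_moves(motion="0 0 0 0 0 0 0.5;0 0 0 0 0 0 0.5;0 0 0 0 0 0 0.5;0 0 0 0 0 0 0.7;0 0 0 0 0 0 0.8;0 0 0 0 0 0 1;0 0 0 0 0 0 1;0 0 0 0 0 0 1")

```text
time: 3.75
eef_pos: [0.5, 0.0332, 0.0909]
tool_rot: [0.0, 0.063, 0.998, 0.001]
contact_force: [0.8, 5.6, 1.6]
width: 0.0084
grasp_force: 59.7
```

```bash
python3 s.py
```

```text
3.75 [0.5    0.0332 0.0909] yawdir 82.82 [0.82 5.61 1.58] [ 1.095 -0.075  0.026] 0.00837564213496781 59.73657488822937 [-0.07  0.   -0.23  1.34  0.    0.06]
```

Call:
apply_moves(motion="0 0.002 0 0 0 0.017 1;0 0.002 0 0 0 0.033 1;0 0.002 0 0 0 0.033 1")

```text
time: 4.12
eef_pos: [0.5, 0.0332, 0.0908]
tool_rot: [0.0, 0.028, 1.0, 0.0]
contact_force: [0.8, 5.1, 2.7]
width: 0.0085
grasp_force: 59.9
```

```bash
python3 s.py
```

```text
4.125 [0.5    0.0332 0.0908] yawdir 86.74 [0.79 5.08 2.75] [ 1.068 -0.066 -0.22 ] 0.008465036255661557 59.88367438316345 [-0.07  0.   -0.23  1.34  0.   -0.01]
```

Call:
apply_moves(motion="0 0 0 0 0 0.017 1;0 0 0 0 0 0.033 1;0 0 0 0 0 0.033 1")

```text
time: 4.5
eef_pos: [0.5, 0.0331, 0.0908]
tool_rot: [0.0, -0.006, 1.0, 0.0]
contact_force: [0.8, 5.6, 3.1]
width: 0.0088
grasp_force: 60.0
```

```bash
python3 s.py
```

```text
4.5 [0.5    0.0331 0.0908] yawdir 90.67 [0.82 5.61 3.06] [ 1.06  -0.119 -0.42 ] 0.008819491479273835 59.983763694763184 [-0.07  0.   -0.23  1.34  0.   -0.08]
```

Call:
apply_moves(motion="0 0 0 0 0 0.015 1;0 0 0 0 0 0.015 1;0 0 0 0 0 0.015 1")

```text
time: 4.88
eef_pos: [0.5, 0.0331, 0.0908]
tool_rot: [0.0, -0.021, 1.0, 0.0]
contact_force: [0.7, 4.3, 3.0]
width: 0.0086
grasp_force: 60.1
```

```bash
python3 s.py
```

```text
4.875 [0.5    0.0331 0.0908] yawdir 92.44 [0.73 4.33 2.97] [ 1.027 -0.061 -0.509] 0.008618977480811498 60.0550639629364 [-0.07  0.   -0.23  1.34  0.   -0.11]
```

The torque keeps climbing in proportion to the turn (0.53 N m at 0.165 rad), so counterclockwise is the tight direction. I'll go back and try clockwise.

Call:
apply_moves(motion="0 0 0 0 0 -0.04 1;0 0 0 0 0 -0.08 1;0 0 0 0 0 -0.12 1;0 0 0 0 0 -0.147 1;0 0 0 0 0 -0.147 1")

```text
time: 5.5
eef_pos: [0.5, 0.0333, 0.0909]
tool_rot: [0.0, 0.131, 0.991, 0.0]
contact_force: [0.6, 4.9, 3.6]
width: 0.0084
grasp_force: 59.9
```

```bash
python3 s.py
```

```text
5.5 [0.5    0.0333 0.0909] yawdir 74.97 [0.6  4.93 3.57] [ 1.013 -0.071  0.331] 0.0084445286851386 59.94935631752014 [-0.07  0.   -0.23  1.34  0.    0.19]
```

Call:
apply_moves(motion="0 0 0 0 0 -0.015 1;0 0 0 0 0 -0.025 1;0 0 0 0 0 -0.025 1")

```text
time: 5.88
eef_pos: [0.5, 0.0333, 0.0909]
tool_rot: [0.0, 0.157, 0.988, 0.0]
contact_force: [0.6, 4.8, 3.2]
width: 0.0087
grasp_force: 59.9
```

```bash
python3 s.py
```

```text
5.875 [0.5    0.0333 0.0909] yawdir 71.98 [0.59 4.81 3.24] [ 1.032 -0.123  0.313] 0.008716911268966466 59.94178533554077 [-0.07  0.   -0.23  1.34  0.    0.25]
```

The torque levels off at about 0.31 N m, so clockwise is free. I'll turn it on to about -1.48 rad, then unwind 5°.

Call:
apply_moves(motion="0 0 0 0 0 -0.06 1;0 0 0 0 0 -0.12 1;0 0 0 0 0 -0.18 1;0 0 0 0 0 -0.24 1;0 0 0 0 0 -0.3 1;0 0 0 0 0 -0.36 1;0 0 0 0 0 -0.42 1;0 0 0 0 0 -0.48 1;0 0 0 0 0 -0.54 1;0 0 0 0 0 -0.6 1;0 0 0 0 0 -0.66 1;0 0 0 0 0 -0.66 1;0 0 0 0 0 -0.66 1")

```text
time: 7.5
eef_pos: [0.5003, 0.0335, 0.0909]
tool_rot: [-0.0, 0.75, 0.661, 0.001]
contact_force: [1.6, 5.3, 1.8]
width: 0.0087
grasp_force: 59.9
```

```bash
python3 s.py
```

```text
7.5 [0.5003 0.0335 0.0909] yawdir -7.21 [1.6  5.34 1.81] [ 1.146 -0.211  0.357] 0.008729639884124606 59.9112743139267 [-0.07  0.   -0.23  1.34  0.    1.63]
```

Call:
apply_moves(motion="0 0 0 0 0 0.03 1;0 0 0 0 0 0.04 1;0 0 0 0 0 0.04 1")

```text
time: 7.88
eef_pos: [0.5003, 0.0335, 0.0908]
tool_rot: [-0.0, 0.722, 0.692, 0.001]
contact_force: [0.6, 5.4, 2.3]
width: 0.0086
grasp_force: 59.8
```

```bash
python3 s.py
```

```text
7.875 [0.5003 0.0335 0.0908] yawdir -2.47 [0.64 5.41 2.31] [ 1.189 -0.218 -0.003] 0.008648413616868465 59.84425127506256 [-0.07  0.   -0.23  1.34  0.    1.55]
```

Call:
apply_moves(motion="0 0 0 0 0 0 -0.3;0 0 0 0 0 0 -0.3;0 0 0 0 0 0 -0.3;0 0 0 0 0 0 -0.3;0 0 0.1 0 0 0 -0.3;0 0 0.2 0 0 0 -0.3;-0.03 -0.11 0.25 0 0 -0.037 -0.3;-0.03 -0.22 0.25 0 0 -0.037 -0.3;-0.03 -0.22 0.25 0 0 -0.037 -0.3;-0.03 -0.22 0.25 0 0 -0.037 -0.3")

```text
time: 9.12
eef_pos: [0.4875, -0.055, 0.1902]
tool_rot: [-0.0, 0.749, 0.663, -0.0]
contact_force: [0.9, -0.1, -0.7]
width: 0.0555
grasp_force: 0.0
```

```bash
python3 w.py w2; python3 s.py
```

```text
red [ 308    0   32  162 2992] [0.4999 0.0342] yaw -91.7 0.01 0.079
yel [304  75  11  30 227] [0.4915 0.0334] yaw -91.8 0.005 0.016
yel [335  75   9  27 155] [0.5083 0.0324] yaw -92.1 0.004 0.014
yel [315 232  17  16 209] [ 0.4887 -0.0543] yaw -7.0 0.01 0.01
9.175 [ 0.48745971 -0.05453597  0.19014856] [-4.83920772e-04  7.48707986e-01  6.62899772e-01 -1.00744522e-04] [-0.13249239 -0.70445321 -0.16611927] [-0.03511222 -0.02964654  0.092238  ] [-2.48477534e-01 -4.65334176e-02 -7.71409509e-02  1.54110225e+00
  3.78027677e-04  1.44374436e+00]
9.175 [ 0.4875 -0.0545  0.1901] yawdir -6.96 [-0.13 -0.7  -0.17] [-0.035 -0.03   0.092] 0.055531075354948625 0.0 [-0.25 -0.05 -0.08  1.54  0.    1.44]
```

View pics/w2.png

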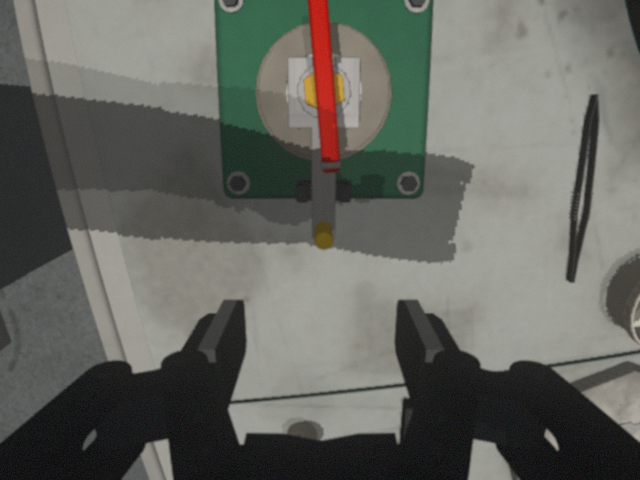

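The bar has turned 85°, so the nut is about 1.48 rad loose. The knob is at (323,235), almost under the tool, so I'll go down and grip it.

Call:
apply_moves(motion="0.0025 0 -0.1 0 0 0 -0.3;0.0025 0 -0.2 0 0 0 -0.3;0.0025 0 -0.27 0 0 0 -0.3;0.0025 0 -0.325 0 0 0 -0.3;0.0025 0 -0.325 0 0 0 -0.3;0.0025 0 -0.325 0 0 0 0.4;0.0025 0 -0.325 0 0 0 0.6;0.0025 0 -0.325 0 0 0 0.8;0.0025 0 -0.325 0 0 0 1;0.0025 0 -0.325 0 0 0 1;0.0025 0 -0.325 0 0 0 1")

```text
time: 10.55
eef_pos: [0.4894, -0.0552, 0.062]
tool_rot: [0.001, 0.749, 0.663, 0.001]
contact_force: [-2.1, 0.8, 6.3]
width: 0.0098
grasp_force: 58.9
```

```bash
python3 s.py
```

```text
10.55 [ 0.4894 -0.0552  0.062 ] yawdir -6.99 [-2.13  0.83  6.26] [ 0.191  0.42  -0.004] 0.009840322172193555 58.86284295556834 [-0.25 -0.01 -0.29  1.28  0.    1.44]
```

Call:
apply_moves(motion="-0.003 -0.025 0 0 0 0 1;-0.006 -0.05 0 0 0 0 1;-0.009 -0.075 0 0 0 0 1;-0.012 -0.1 0 0 0 0 1;-0.0145 -0.119 0 0 0 0 1;-0.0145 -0.119 0 0 0 0 1")

```text
time: 11.3
eef_pos: [0.4835, -0.1033, 0.0621]
tool_rot: [0.001, 0.749, 0.662, 0.0]
contact_force: [-1.3, 0.4, 6.3]
width: 0.0097
grasp_force: 58.9
```

```bash
python3 s.py
```

```text
11.3 [ 0.4835 -0.1033  0.0621] yawdir -7.03 [-1.33  0.42  6.31] [0.143 0.423 0.048] 0.00974300694554525 58.88044901570538 [-0.35 -0.   -0.29  1.28  0.    1.35]
```

Call:
apply_moves(motion="-0.0005 -0.003 0 0 0 0 1;-0.001 -0.006 0 0 0 0 1;-0.001 -0.006 0 0 0 0 1")

```text
time: 11.68
eef_pos: [0.4833, -0.1048, 0.062]
tool_rot: [0.0, 0.749, 0.663, 0.001]
contact_force: [-1.2, 1.7, 6.1]
width: 0.0095
grasp_force: 58.9
```

```bash
python3 s.py
```

```text
11.675 [ 0.4833 -0.1048  0.062 ] yawdir -6.98 [-1.16  1.67  6.08] [0.508 0.404 0.021] 0.009481366097644054 58.8807155143877 [-0.35 -0.   -0.29  1.28  0.    1.34]
```

Call:
apply_moves(motion="-0.0005 -0.004 0 0 0 0 1;-0.0005 -0.004 0 0 0 0 1")

```text
time: 11.92
eef_pos: [0.4833, -0.105, 0.062]
tool_rot: [-0.001, 0.749, 0.663, 0.002]
contact_force: [-1.0, 5.8, 6.0]
width: 0.0099
grasp_force: 58.9
```

```bash
python3 s.py
```

```text
11.925 [ 0.4833 -0.105   0.062 ] yawdir -6.93 [-0.98  5.84  6.  ] [1.067e+00 2.020e-01 1.000e-03] 0.00990592137687385 58.92728669947246 [-0.35 -0.   -0.29  1.28  0.    1.34]
```

The force has risen to 5.8 N with no further travel, so the keeper is at its stop. I'll release the knob and rise clear.

Call:
apply_moves(motion="0 0.003 0 0 0 0 1;0 0.003 0 0 0 0 -0.3;0 0.003 0 0 0 0 -0.3;0 0.003 0 0 0 0 -0.3;0 0.003 0 0 0 0 -0.3;0 0.003 0.1 0 0 0 -0.3;0 0.003 0.2 0 0 0 -0.3;0 0 0.3 0 0 0 -0.3;-0.05 -0.05 0.35 0 0 0 -0.3;-0.05 -0.05 0.35 0 0 0 -0.3;-0.05 -0.05 0.35 0 0 0 -0.3")

```text
time: 13.3
eef_pos: [0.4623, -0.1265, 0.1997]
tool_rot: [-0.0, 0.749, 0.663, 0.0]
contact_force: [-0.2, 0.1, -0.1]
width: 0.0556
grasp_force: 0.0
```

```bash
python3 w.py w3
```

```text
red [352   0  20  16 279] [ 0.4981 -0.002 ] yaw -6.3 0.01 0.007
yel [342 191  16  17 224] [ 0.4827 -0.1046] yaw -95.7 0.009 0.01
13.35 [ 0.46201302 -0.12621784  0.19913921] [-1.01101326e-03  7.48843649e-01  6.62745887e-01 -2.37269313e-04] [ 0.36584884  0.18922732 -0.10367529] [ 0.00064979  0.01531442 -0.00878954] [-4.07110489e-01 -7.48159303e-02 -8.62747734e-02  1.56136938e+00
  4.30307239e-04  1.28552143e+00]
```

View pics/w3.png

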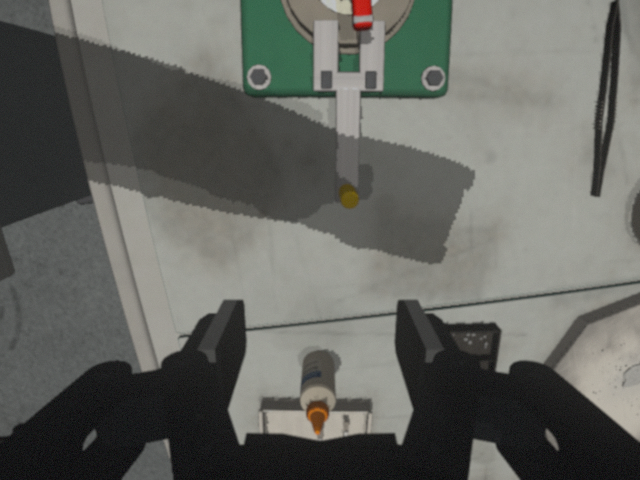

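The knob at (350,196) is drawn out by 50 mm, the forked keeper is clear of the nut, the glue bottle is still standing, and the gripper touches nothing.

```bash
python3 -c "
from rig import env
print(env.job_done())"
```

```text
the job is handed in; nothing more can be done
None
```

The job is handed in (no verdict came back): the nut has a left-hand thread (tight counterclockwise) and was loosened about 1.48 rad clockwise, the keeper is drawn out about 50 mm to its stop, and the T-bar was unwound before release.

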